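# Wedge the sprung catch open and slide the printing block out of its bed

## Robot

A 6-joint arm with a two-finger parallel gripper is mounted at the origin on a cart in front of the work surface, level with it; the furniture and walls round the work are solid. World frame = base frame: x ahead of the robot, y to its left, z up, the work surface at z = 0. Lengths are in m, angles in degrees, forces in N, time in s.
With the tool pointing down it reaches from about 0.3 to 0.75 m from the base axis. Payload 8.5 kg.
Tool frame: the origin (TCP) lies on the centre line of the jaws, within the pads' length; the fingertips stand tips_ahead ahead of it and the grasp point (between the pads) lies 3 mm ahead of it (tips_ahead is the distance from the TCP to the fingertips, in m); z points along the fingers, y is the line along which they close (so a half turn about z gives the same grasp; the last joint's range is limited). The gripper opens to 85 mm and grips with 20 to 120 N. Pads are 22 mm wide; open, the fingers measure 114 mm over their backs; the gripper's body (76 mm by 85 mm) begins 54 mm behind the grasp point. The pads swing forward as they close: fully open they stand 13 mm farther back than shut.
Start: joints at [54.471, 21.807, 74.336, -0, 83.858, -12.336], TCP at [0.217, 0.506, 0.253] pointing down, gripper open.
Joint ranges: [-178.18, 178.18], [-50.72, 133.34], [12.68, 142.11], [-81.47, 261.47], [9.98, 163.14], [-165.26, 165.26]. Speed limits (degrees/s): [136.94, 136.94, 180, 180, 180, 180].

## Interface

Orientations are given as a 3x3 rotation matrix whose columns are the frame's x, y, z axes.
In Python, from rig import observe, get_image, close_job, tips_ahead gives the robot as it stands.
- The arm moves only by the shell command python3 -m creep 'ROWS' [FORCE]. ROWS is a JSON list of rows, 1 to 10 of them, each of 5 numbers: dx, dy, dz in m, then a turn about the tool's z in degrees, then the finger opening in m; each row shifts and turns the commanded pose from where the row before left it, along the tool's axes as they then stand; what a row does not reach is not made up. A row lasts 1/10 s, in which the tool goes at most 0.05 m and 8.59 degrees, less where a joint would pass 70% of its speed; a pose out of reach is approached as far as the arm can. The fingers move at their own pace and stop on an object; FORCE is the grip in N (left out, the last holds). Time passes only in rows, so rows that do not move let the fingers close. It prints the time, the measured TCP pose, the force, the opening and the grip force at its end.
- observe(): the state, without advancing time (a new reading comes with each control period).
- get_image(name): name is "scene" or "side" or "wrist"; returns a dict with "pixels" (400x640x3 uint8, red, green, blue), "depth" (400x640 float32, m along the optical axis (not along the pixel's ray), 0 where there is no reading), "K" (3x3 intrinsics, pixels), "extrinsics" (4x4, takes a point from world to camera coordinates). Camera axes: x right, y down, z forward; pixel columns grow to the right and rows downward; lengths in m; the calibration is good to about 2 mm. A picture is of the moment at which its call begins.
- close_job(): hands the job in; it is judged then, once.
The state is a dict: "time_s": time; "q": joint angles; "qvel": joint speeds; "joint_efforts": joint torques, N m; "position": TCP position; "tool_rot": TCP orientation; "ft_force": force on the tool from outside, world axes, zero at the start; "wrist_torque": the same for the moment, N m; "grip_width": finger opening in m; "gripper_force": force on a finger pad.
Only numpy, scipy, OpenCV 4.12 (cv2) and the standard library are available. Lean on these libraries where they do the work, as an engineer would, in place of code of your own. Each camera call takes 0.05 s, during which the arm holds its last target. There are 200 camera calls.

## Task

The square printing block is shut into its registration bed by a sprung catch. Push the loose wooden wedge, thin end first and with its flat side along the rail, between the outside of the rail and the catch's roller until its full thickness is behind the roller and the catch stays open by itself, then let go of it. Then slide the block by its handle past the catch until all of it is clear of the rails and lies flat on the open part of the board; leave the wedge in place holding the catch open, and do not disturb the bottles and the eraser.

Things in the scene. Friction and masses are not known exactly. Their poses are not given: they have to be found in the camera images.
- bed: Fixed plywood board 186 x 262 x 10 mm with two rails and a sprung catch. Origin on the table, under the middle of the seated block; at yaw 0 +x points away from the robot. The block slides out along its -y. The board spans x -124 to +62, y -202 to +60 mm, top at z = 10 mm; from y = -64 to -202 it is open. A stop 20 mm high (over the board) closes the +y end from y = 42 mm.
- rail_end (a point): Outer face of the -x rail at its rounded open end, on the board: bed (-54, -58, 10) mm. Rails along y, aluminium, webs at |x| = 41.5 to 54 mm from y = -64 to +52 mm, 27.5 mm high over the board; their lips reach in to |x| = 35 mm above the block, so it can only slide along y.
- catch (a joint): Sprung sliding catch on the -x rail. 0 = shut; grows as it moves along the bed's -x, to at most 0.020 m. Spring 2.6 N when shut, 4.5 N at 0.014; let go, it shuts. Its nib overlaps the block's front by 12 mm and is clear of it from 0.012 m on.
- roller (a point): Foot of the axis of the catch's upright roller (12 mm diameter) at the board's surface, outside the -x rail; moves with the catch. A flat bar above the rail (16 mm along y, z = 40 to 47 mm) joins roller and nib; the guide over it reaches z = 53 mm.
- throat (a point): Middle of the gap between the -x rail's outer face and the shut roller, on the board: bed (-59.5, -50, 10) mm. The gap is 11 mm wide when shut and 30 mm high under the bar. The wedge enters it along the bed's +y, coming from the open end of the board.
- housing (a point): Middle of the top of the catch's spring housing, a post 16 x 24 mm outside the roller: bed (-113, -50, 54) mm.
- wedge: Loose wooden wedge, 130 (own y) x 25 (x) x 26 mm high, 70 g. Origin: middle of the underside. Flat side: x = +12.5. Other side: x = -12.5 from the thick end y = -65 to y = +10, then slopes to x = +6.5 at the thin end y = +65 (6 mm thick). In use its axes are parallel to the bed's, flat side on the rail, y = +10 past the roller: origin at bed y -57 to 0 mm; about -40 is good.
- wedge_grip (a point): Point to pinch the wedge across its 25 mm thickness, near the thick end: wedge (0, -50, 14) mm. Fingers here stay clear of rail and roller when it is in.
- block: Loose square printing block, 80 x 80 x 22 mm, about 0.25 kg, with a cleat handle on top. Origin: middle of the underside; axes parallel to the bed's. Starts at bed (0, 0, 10) mm; clear of the rails when its bed y is below -104 mm.
- handle (a point): Middle of the block's upright cleat handle (56 mm along x, 16 mm along y, from 22 to 54 mm above the block's underside); this point is 44 mm above the underside. Its +y face can be pushed from above with shut fingers.
- ink_a: Ink bottle, 40 mm diameter, 70 mm high, bystander; origin under its middle.
- ink_b: Ink bottle, 40 mm diameter, 70 mm high, bystander; origin under its middle.
- gesso: White jar-like bottle, 45 mm diameter, 66 mm high, bystander; origin under its middle.
- rubber_eraser: Eraser, 20 x 42 x 12 mm, bystander; origin under its middle.
Things that resemble listed ones, but are neither listed nor needed, are in the scene too. What is shaped like the block but turquoise or yellow is not meant.

How it is judged:
By the outcome, as a careful person would: the job done as asked, in the order asked, and still so for the second after the job is handed in, with the robot touching nothing.
It also fails if it takes over 54 s, if anything falls off the work surface, if the arm or the gripper's body presses on something with over 40 N, if the wrist force passes 120 N, or if a joint passes its speed limit or range.

## Working session

There is one attempt and no reset: what is moved stays moved. The work goes in short steps, Python scripts to look and compute and a shell command to move; the robot and the scene stay as the last step left them, time stands still between calls to the robot, and variables do not carry over. Pictures are saved under pics/ and viewed, at most 10 in all, crops included, and the job is handed in when it is done.

```bash
ls; mkdir -p pics; cat > h.py <<'E'
import numpy as np, cv2
from rig import observe, get_image, close_job, tips_ahead
def grab(n):
    g=get_image(n); np.savez(f'{n}.npz',**{k:np.array(g[k]) for k in('pixels','depth','K','extrinsics')}); return g
def load(n): return dict(np.load(f'{n}.npz'))
def save(n,p): cv2.imwrite('pics/'+p,cv2.cvtColor(n,cv2.COLOR_RGB2BGR))
def plane(g,uv,z):
    R=g['extrinsics'][:3,:3];t=g['extrinsics'][:3,3];c=-R.T@t
    uv=np.atleast_2d(np.array(uv,float));d=(R.T@np.linalg.inv(g['K'])@np.c_[uv,np.ones(len(uv))].T).T
    return c+d*((z-c[2])/d[:,2])[:,None]
def cloud(g):
    v,u=np.mgrid[:400,:640];D=g['depth'];R=g['extrinsics'][:3,:3];t=g['extrinsics'][:3,3]
    p=np.linalg.inv(g['K'])@np.stack([u.ravel()*D.ravel(),v.ravel()*D.ravel(),D.ravel()])
    P=(R.T@(p-t[:,None])).T.reshape(400,640,3);P[D==0]=np.nan;return P
def proj(g,X):
    X=np.atleast_2d(X);p=(g['K']@(g['extrinsics'][:3,:3]@X.T+g['extrinsics'][:3,3:4])).T;return p[:,:2]/p[:,2:]
E
python3 - <<'E'
from h import *
for n in('scene','side','wrist'):
    g=grab(n);save(g['pixels'],n+'0.png');R=g['extrinsics'];print(n,-R[:3,:3].T@R[:3,3],R[2,:3])
o=observe();print(o,tips_ahead() if callable(tips_ahead) else tips_ahead)
E
```

```text
pics
scene [-0.02772338 -0.94979018  0.66087128] [ 0.48721955  0.71978305 -0.49449921]
side [0.1538345  1.12895159 0.8785814 ] [ 0.28164719 -0.79246269 -0.540997  ]
wrist [0.14500403 0.53600758 0.3742009 ] [ 0.27678077 -0.11850902 -0.95359741]
{'time_s': 0.15, 'q': array([ 5.44680613e+01,  2.18323129e+01,  7.43722542e+01,  1.24476729e-03,
        8.38548805e+01, -1.23362872e+01]), 'qvel': array([-0.04249622, -0.16136854, -0.13480055,  0.097085  , -0.06774601,
       -0.02389104]), 'joint_efforts': array([ 1.75330981e-03, -4.48622131e+01, -2.31342995e+01, -2.05366505e-04,
        3.81477090e-03,  4.20770141e-05]), 'position': array([0.21652132, 0.5053858 , 0.25286666]), 'tool_rot': array([[-9.19164239e-01,  3.93873986e-01, -6.20560971e-04],
       [ 3.93874400e-01,  9.19163895e-01, -8.31801338e-04],
       [ 2.42772331e-04, -1.00898512e-03, -9.99999462e-01]]), 'ft_force': array([ 0.22794122, -0.33582893, -0.84177613]), 'wrist_torque': array([ 0.0256294 , -0.00495838, -0.00572743]), 'gripper_force': 0.0, 'grip_width': 0.08548234850449844} 0.022
```

View pics/scene0.png

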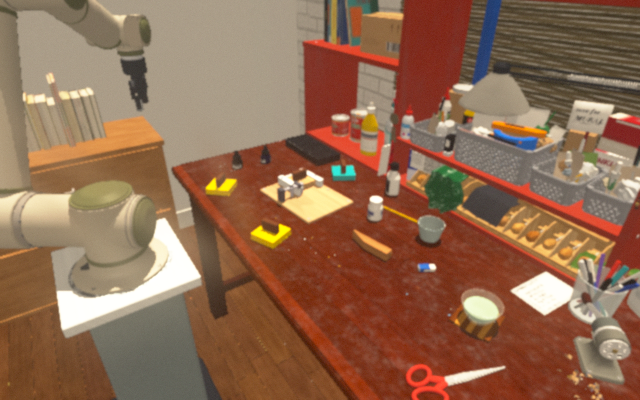

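View pics/side0.png

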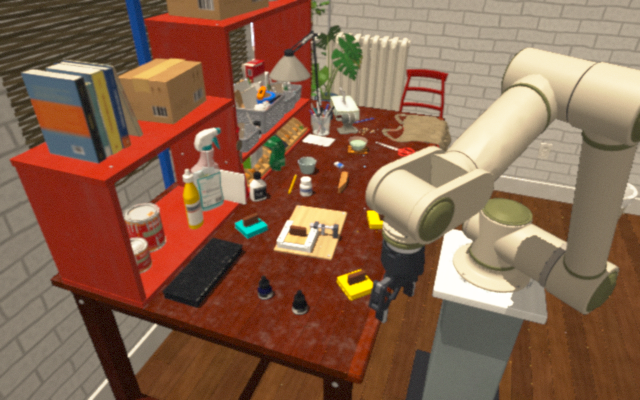

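The scene view shows the board at about (305,192) with the catch at its upper left and a pale block in the rails. The wooden wedge candidate is at (372,245). Yellow decoy blocks are at (221,186) and (271,234), and a turquoise one at (343,172). The eraser is at (427,267). In the side view the board is at (312,232) and the wedge at (343,180). I'll enlarge both.

```bash
python3 - <<'E'
from h import *
g=load('scene');s=load('side')
a=cv2.resize(g['pixels'][150:280,200:450],(800,416),interpolation=cv2.INTER_CUBIC)[:,:]
b=cv2.resize(s['pixels'][160:270,230:390],(800,550),interpolation=cv2.INTER_CUBIC)
save(a,'cs.png');save(b,'cb.png')
P=cloud(g);Q=cloud(s)
for n,uv in dict(wedge=(372,245),board=(330,200),boardL=(268,193),boardB=(300,212),er=(427,267),w=(375,208)).items(): print(n,P[uv[1],uv[0]].round(3))
for n,uv in dict(wedge=(343,180),board=(325,215),inkA=(265,290),inkB=(300,300)).items(): print(n,Q[uv[1],uv[0]].round(3))
E
```

```text
wedge [ 0.56  -0.322  0.027]
board [ 0.618 -0.048  0.012]
boardL [0.475 0.107 0.01 ]
boardB [ 0.501 -0.056  0.011]
er [ 0.627 -0.456  0.014]
w [ 0.668 -0.207  0.045]
wedge [ 0.565 -0.298  0.023]
board [ 0.559 -0.069  0.005]
inkA [0.581 0.364 0.031]
inkB [0.471 0.379 0.047]
```

View pics/cs.png

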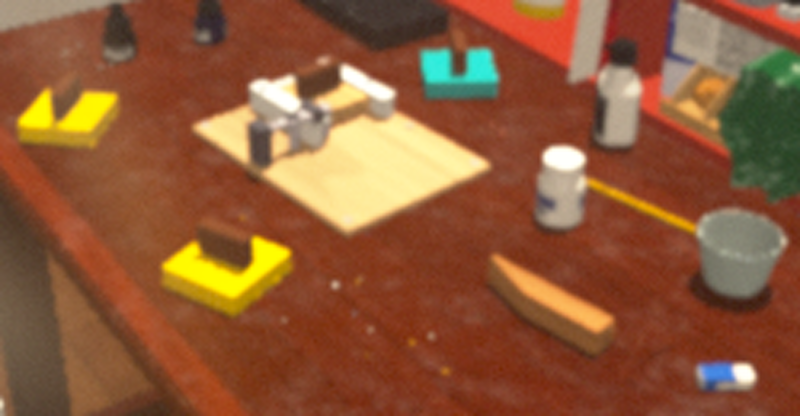

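View pics/cb.png

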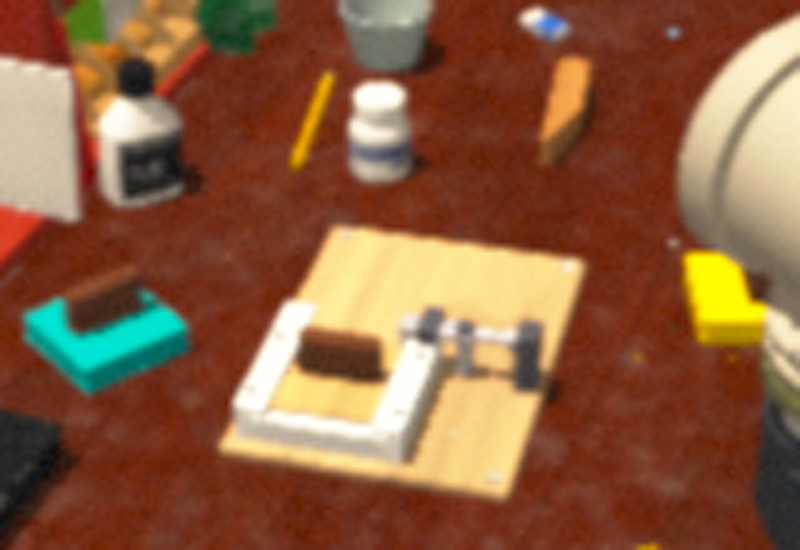

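The crops confirm it. The meant block is the wood-coloured one with the brown handle, seated in the white rails (scene ~(300,178)), because the yellow and turquoise ones are excluded. The only wedge is the orange-brown one (scene (372,245)), thin end pointing +y (towards the bed). The other bottles are the white pump bottle at scene (393,180) and gesso at (375,208). Next I'll measure the board and wedge.

```bash
cat > m.py <<'E'
from h import *
def poly(g,box,lo,hi,z,zr,eps=0.02,n=None):
    hsv=cv2.cvtColor(g['pixels'],cv2.COLOR_RGB2HSV);m=cv2.inRange(hsv,np.array(lo),np.array(hi))
    k=np.zeros_like(m);x0,y0,x1,y1=box;k[y0:y1,x0:x1]=m[y0:y1,x0:x1]
    if zr:
        Z=cloud(g)[...,2];k[~((Z>zr[0])&(Z<zr[1]))]=0
    k=cv2.morphologyEx(k,cv2.MORPH_CLOSE,np.ones((3,3)))
    c=max(cv2.findContours(k,cv2.RETR_EXTERNAL,cv2.CHAIN_APPROX_NONE)[0],key=cv2.contourArea)
    h=cv2.convexHull(c);a=cv2.approxPolyDP(h,eps*cv2.arcLength(h,True),True)[:,0]
    return a,plane(g,a,z),k
E
python3 - <<'E'
from m import *
g=load('scene');s=load('side')
print('hsv',[cv2.cvtColor(i['pixels'],cv2.COLOR_RGB2HSV)[v,u] for i,u,v in((g,330,200),(s,325,215),(g,372,242),(s,343,176),(g,385,253))])
for nm,i,b in(('scene',g,(255,160,360,225)),('side',s,(270,195,352,262))):
    a,p,k=poly(i,b,(10,60,120),(25,190,255),.010,None);print(nm);print(np.c_[a,p.round(4)])
for nm,i,b in(('scene',g,(345,225,400,265)),('side',s,(335,165,355,196))):
    a,p,k=poly(i,b,(7,110,130),(18,220,255),.026,None,.015);print(nm);print(np.c_[a,p.round(4)])
E
```

```text
hsv [array([ 25,  97, 254], dtype=uint8), array([ 24, 105, 253], dtype=uint8), array([ 17, 166, 250], dtype=uint8), array([ 16, 173, 243], dtype=uint8), array([ 13, 173, 204], dtype=uint8)]
scene
[[ 2.590e+02  1.890e+02  4.624e-01  1.481e-01  1.000e-02]
 [ 3.000e+02  1.670e+02  6.676e-01  2.180e-01  1.000e-02]
 [ 3.530e+02  2.030e+02  6.701e-01 -1.020e-01  1.000e-02]
 [ 3.070e+02  2.240e+02  4.840e-01 -1.220e-01  1.000e-02]]
side
[[ 2.970e+02  2.040e+02  6.754e-01 -9.200e-02  1.000e-02]
 [ 3.470e+02  2.120e+02  4.898e-01 -1.071e-01  1.000e-02]
 [ 3.300e+02  2.600e+02  4.626e-01  1.601e-01  1.000e-02]
 [ 2.730e+02  2.500e+02  6.451e-01  1.778e-01  1.000e-02]]
scene
[[ 3.510e+02  2.250e+02  5.727e-01 -2.162e-01  2.600e-02]
 [ 3.770e+02  2.330e+02  6.082e-01 -2.874e-01  2.600e-02]
 [ 3.970e+02  2.490e+02  6.038e-01 -3.712e-01  2.600e-02]
 [ 3.860e+02  2.580e+02  5.549e-01 -3.831e-01  2.600e-02]
 [ 3.640e+02  2.460e+02  5.406e-01 -3.134e-01  2.600e-02]
 [ 3.510e+02  2.320e+02  5.515e-01 -2.437e-01  2.600e-02]]
side
[[ 3.470e+02  1.710e+02  5.697e-01 -3.675e-01  2.600e-02]
 [ 3.480e+02  1.740e+02  5.587e-01 -3.451e-01  2.600e-02]
 [ 3.460e+02  1.810e+02  5.498e-01 -2.888e-01  2.600e-02]
 [ 3.390e+02  1.900e+02  5.547e-01 -2.148e-01  2.600e-02]
 [ 3.370e+02  1.870e+02  5.686e-01 -2.330e-01  2.600e-02]
 [ 3.400e+02  1.720e+02  5.937e-01 -3.494e-01  2.600e-02]]
```

```bash
python3 -m creep '[[0,0,0,8.4,0.085],[0,0,0,8.4,0.085],[0,0,0,8.4,0.085],[0,0,0,8.4,0.085],[0,0,0,8.4,0.085],[0,0,0,8.4,0.085],[0,0,0,8.4,0.085],[0,0,0,8,0.085]]'
python3 -m creep '[[-0.04,0.028,0,0,0.085],[-0.04,0.028,0,0,0.085],[-0.04,0.028,0,0,0.085],[-0.04,0.028,0,0,0.085],[-0.04,0.028,0,0,0.085],[-0.04,0.028,0,0,0.085],[-0.04,0.028,0,0,0.085],[-0.04,0.028,0,0,0.085],[-0.04,0.028,0,0,0.085],[-0.04,0.028,0,0,0.085]]'
python3 -m creep '[[-0.04,0.02,0,0,0.085],[-0.04,0.02,0,0,0.085],[0,0,0,0,0.085],[0,0,0,0,0.085]]'
python3 - <<'E'
from h import *
g=grab('wrist');save(g['pixels'],'w1.png')
E
```

```text
time_s: 0.95
position: [0.2166, 0.5054, 0.253]
tool_rot: [[0.006, 1.0, -0.0], [1.0, -0.006, -0.001], [-0.001, -0.0, -1.0]]
ft_force: [0.4, -0.3, -0.3]
grip_width: 0.0849
gripper_force: 0.0
time_s: 1.95
position: [0.4974, 0.1037, 0.2533]
tool_rot: [[0.0, 1.0, -0.0], [1.0, -0.0, 0.0], [0.0, -0.0, -1.0]]
ft_force: [1.1, 0.5, 0.5]
grip_width: 0.085
gripper_force: 0.0
time_s: 2.35
position: [0.5366, 0.025, 0.2528]
tool_rot: [[0.002, 1.0, -0.001], [1.0, -0.002, 0.0], [0.0, -0.001, -1.0]]
ft_force: [-0.3, 0.7, 0.2]
grip_width: 0.0852
gripper_force: 0.0
```

View pics/w1.png

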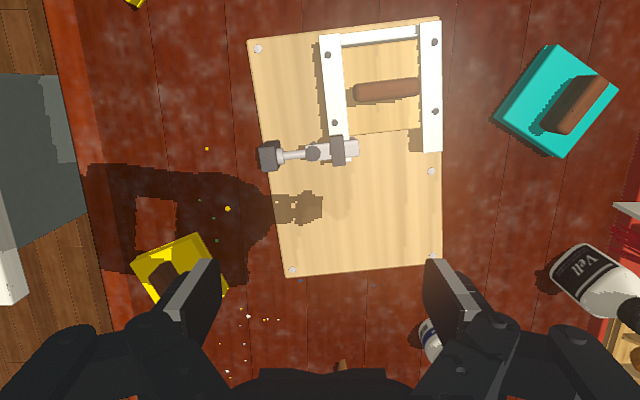

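The wrist view shows the whole board, with corners at about (248,40), (441,17), (441,262) and (286,277). It also shows the rails and the catch, with the housing at (269,156) and the roller near (312,153), and the block's handle at (386,90). I'll fit the board's pose here, then fly on to the wedge.

```bash
cat > bed.py <<'E'
from m import *
def fit(A,B):  # rigid 2D A->B
    a=A-A.mean(0);b=B-B.mean(0);th=np.arctan2((a[:,0]*b[:,1]-a[:,1]*b[:,0]).sum(),(a*b).sum())
    R=np.array([[np.cos(th),-np.sin(th)],[np.sin(th),np.cos(th)]]);t=B.mean(0)-R@A.mean(0)
    return th,R,t,(A@R.T+t-B)
E
python3 - <<'E'
from bed import *
g=load('wrist')
a,p,k=poly(g,(235,5,450,290),(10,40,90),(28,200,255),.010,None,.02)
print(np.c_[a,p.round(4)])
# lines through board edges: left x=-124, bottom y=-202, right x=62
c=max(cv2.findContours(k,cv2.RETR_EXTERNAL,cv2.CHAIN_APPROX_NONE)[0],key=cv2.contourArea)[:,0].astype(float)
def line(f):
    s=c[[f(*q) for q in c]];return cv2.fitLine(plane(g,s,.010)[:,:2].astype(np.float32),cv2.DIST_HUBER,0,.01,.01).ravel(),len(s)
L=line(lambda u,v:(50<v<130 or 180<v<268) and u<300 and abs(u-(248+38*(v-40)/237))<5)
B=line(lambda u,v:v>255 and 295<u<425)
R=line(lambda u,v:u>435 and 160<v<250)
T=line(lambda u,v:v<45 and 255<u<310)
for n,l in zip('LBRT',(L,B,R,T)): print(n,l,np.degrees(np.arctan2(l[0][1],l[0][0]))%180)
E
python3 -m creep '[[-0.04,0,0,0,0.085],[-0.04,0,0,0,0.085],[-0.04,0,0,0,0.085],[-0.04,0,0,0,0.085],[-0.04,0,0,0,0.085],[-0.04,0,0,0,0.085],[-0.04,0,0,0,0.085],[0,0,0,0,0.085],[0,0,0,0,0.085]]'
python3 - <<'E'
from h import *
g=grab('wrist');save(g['pixels'],'w2.png')
E
```

```text
[[ 4.380e+02  1.600e+01  6.456e-01  1.649e-01  1.000e-02]
 [ 4.480e+02  2.830e+02  6.856e-01 -1.210e-01  1.000e-02]
 [ 2.950e+02  2.850e+02  5.039e-01 -1.235e-01  1.000e-02]
 [ 2.630e+02  2.420e+02  4.688e-01 -6.750e-02  1.000e-02]
 [ 2.460e+02  4.100e+01  4.634e-01  1.435e-01  1.000e-02]
 [ 3.380e+02  5.000e+00  5.513e-01  1.743e-01  1.000e-02]]
L (array([ 0.11135083, -0.99378115,  0.47964963, -0.00428053], dtype=float32), 170) 96.393196
B (array([ 0.9999789 , -0.00649593,  0.5686981 , -0.12777627], dtype=float32), 183) 179.6278
R (array([ 0.10708071, -0.99425036,  0.6763321 , -0.02438352], dtype=float32), 90) 96.147064
T (array([0.9490202 , 0.31521526, 0.5062061 , 0.15385303], dtype=float32), 89) 18.37381
time_s: 3.3
position: [0.5367, -0.2535, 0.2532]
tool_rot: [[-0.0, 1.0, -0.0], [1.0, 0.0, 0.001], [0.001, -0.0, -1.0]]
ft_force: [0.2, -0.6, 0.0]
grip_width: 0.085
gripper_force: 0.0
```

View pics/w2.png

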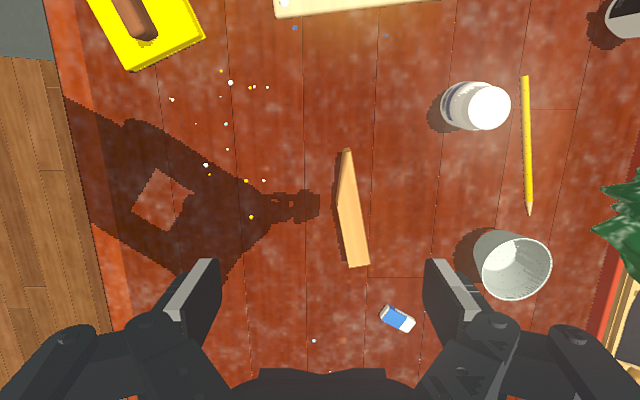

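The wedge lies alone at (355,208): thin end up at (347,150), thick end at (358,266), flat side on the right. It already points roughly along the bed's +y. The eraser is at (397,318) and gesso at (477,105).

```bash
python3 - <<'E'
from bed import *
g=load('wrist')
hsv=cv2.cvtColor(g['pixels'],cv2.COLOR_RGB2HSV)
print([tuple(hsv[v,u]) for u,v in((355,230),(342,205),(347,165),(358,255),(341,190),(335,210),(380,230))])
for lo in(205,225):
    a,p,k=poly(g,(325,140,385,275),(8,60,lo),(24,200,255),.026,None,.015);print(np.c_[a,p.round(4)])
c=max(cv2.findContours(k,cv2.RETR_EXTERNAL,cv2.CHAIN_APPROX_NONE)[0],key=cv2.contourArea)[:,0].astype(float)
P=plane(g,c,.026)[:,:2]
(ctr,sz,an)=cv2.minAreaRect(P.astype(np.float32)*1000);print(ctr,sz,an)
for v in range(155,265,10):
    r=np.where(k[v])[0];print(v,r.min(),r.max(),end=' | ')
E
```

```text
[(np.uint8(18), np.uint8(130), np.uint8(255)), (np.uint8(19), np.uint8(132), np.uint8(255)), (np.uint8(17), np.uint8(136), np.uint8(255)), (np.uint8(19), np.uint8(128), np.uint8(255)), (np.uint8(18), np.uint8(134), np.uint8(255)), (np.uint8(9), np.uint8(192), np.uint8(109)), (np.uint8(8), np.uint8(183), np.uint8(155))]
[[ 3.500e+02  1.510e+02  5.646e-01 -2.386e-01  2.600e-02]
 [ 3.690e+02  2.630e+02  5.889e-01 -3.643e-01  2.600e-02]
 [ 3.490e+02  2.670e+02  5.667e-01 -3.693e-01  2.600e-02]
 [ 3.370e+02  2.060e+02  5.523e-01 -2.971e-01  2.600e-02]]
[[ 3.480e+02  1.520e+02  5.626e-01 -2.396e-01  2.600e-02]
 [ 3.690e+02  2.600e+02  5.887e-01 -3.605e-01  2.600e-02]
 [ 3.500e+02  2.670e+02  5.678e-01 -3.693e-01  2.600e-02]
 [ 3.370e+02  2.070e+02  5.523e-01 -2.982e-01  2.600e-02]]
(565.584716796875, -304.3387756347656) (23.786666870117188, 128.26536560058594) 11.103545188903809
155 347 350 | 165 345 352 | 175 343 354 | 185 341 355 | 195 339 357 | 205 338 359 | 215 339 361 | 225 341 362 | 235 343 364 | 245 345 366 | 255 347 368 |
```

```bash
python3 -m creep '[[0,0,0,-5.5,0.06],[0,0,0,-5.5,0.06],[-0.035,0.006,0,0,0.06],[-0.035,0.006,0,0,0.06],[-0.036,0.007,0,0,0.06],[0,0,0.04,0,0.06],[0,0,0.04,0,0.06],[0,0,0.04,0,0.06],[0,0,0.04,0,0.06],[0,0,0,0,0.06]]'
python3 -c "
from h import *
g=grab('wrist');save(g['pixels'],'w3.png')"
```

```text
time_s: 4.35
position: [0.5743, -0.3511, 0.0883]
tool_rot: [[-0.193, 0.981, -0.008], [0.981, 0.193, 0.007], [0.009, -0.006, -1.0]]
ft_force: [-0.7, -0.0, -1.2]
grip_width: 0.0599
gripper_force: 0.0
```

View pics/w3.png

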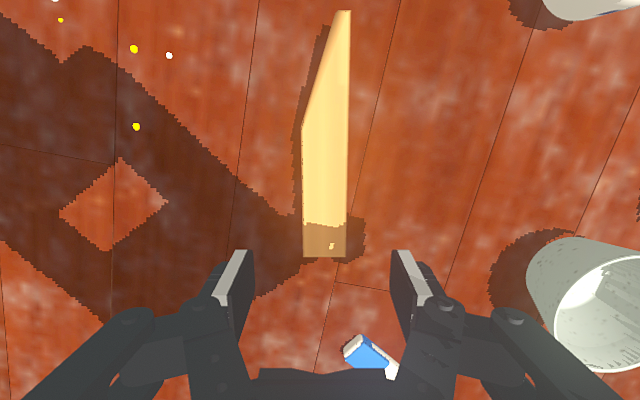

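The wedge (325,130) is centred between the fingers and parallel to them, and the eraser (365,352) is clear behind. I'll descend and grip.

```bash
python3 -m creep '[[0,0,0.022,0,0.06],[0,0,0.022,0,0.06],[0,0,0.02,0,0.06],[0,0,0,0,0.06]]'
python3 -m creep '[[0,0,0,0,0.015],[0,0,0,0,0.015],[0,0,0,0,0.015],[0,0,0,0,0.015],[0,0,0,0,0.015]]' 40
```

```text
time_s: 4.8
position: [0.576, -0.354, 0.0298]
tool_rot: [[-0.192, 0.981, -0.0], [0.981, 0.192, 0.0], [0.001, -0.0, -1.0]]
ft_force: [0.1, -0.1, -0.0]
grip_width: 0.0601
gripper_force: 0.0
time_s: 5.3
position: [0.5765, -0.3554, 0.0318]
tool_rot: [[-0.191, 0.982, 0.003], [0.982, 0.191, -0.002], [-0.003, 0.003, -1.0]]
ft_force: [-0.9, 1.3, 7.3]
grip_width: 0.024
gripper_force: 40.9
```

```bash
python3 -m creep '[[0,0,-0.02,0,0.015],[0,0,-0.02,0,0.015],[0,0,-0.02,0,0.015],[0,0,-0.02,0,0.015],[0,0,0,0,0.015],[0,0,0,0,0.015]]'; cat > b1.py <<'E'
from bed import *
g=load('wrist');o=dict(p=np.array([.5743,-.3511,.0883]),R=np.array([[-0.193,0.981,-0.008],[0.981,0.193,0.007],[0.009,-0.006,-1.0]]))
def T(R,p):
    u,_,v=np.linalg.svd(R);M=np.eye(4);M[:3,:3]=u@v;M[:3,3]=p;return M
import rig
g=grab('wrist');o=rig.observe();ct=g['extrinsics']@T(o['tool_rot'],o['position'])
g['extrinsics']=ct@np.linalg.inv(T(np.array([[0.002,1.,-0.001],[1.,-0.002,0.],[0.,-0.001,-1.]]),[.5366,.025,.2528]))
g['pixels']=cv2.cvtColor(cv2.imread('pics/w1.png'),cv2.COLOR_BGR2RGB)
np.savez('w1.npz',pixels=g['pixels'],K=g['K'],extrinsics=g['extrinsics'])
h=cv2.cvtColor(g['pixels'],cv2.COLOR_RGB2HSV)
print([tuple(map(int,h[v,u])) for u,v in((300,100),(300,240),(400,220),(436,220),(445,220),(255,100),(265,195),(385,115),(331,80))])
m=((h[...,0]>15)&(h[...,2]>190)&(h[...,1]<150)&(h[...,1]>40)).astype(np.uint8)
m[:,:235]=0;m[:,455:]=0;m[290:]=0
def fitl(pts,z):
    P=plane(g,pts,z)[:,:2].astype(np.float32);l=cv2.fitLine(P,cv2.DIST_HUBER,0,.001,.001).ravel()
    n=np.array([-l[1],l[0]]);r=np.abs((P-l[2:])@n);return l,np.degrees(np.arctan2(l[1],l[0]))%180,len(P),np.median(r)
vs=list(range(55,125))+list(range(185,265))
print('L',fitl([(np.where(m[v])[0].min()-.5,v) for v in vs],.010))
us=range(300,425);print('B',fitl([(u,np.where(m[:,u])[0].max()+.5) for u in us],.010))
vs=range(180,245);print('R',fitl([(np.where(m[v])[0].max()+.5,v) for v in vs],.010))
# white left rail: outer edge at top z=.0375
w=((h[...,1]<40)&(h[...,2]>180)).astype(np.uint8);w[:,:315]=0;w[:,360:]=0
vs=range(55,125);print('railL',fitl([(np.where(w[v])[0].min()-.5,v) for v in vs],.0375))
E
python3 b1.py
```

```text
time_s: 5.9
position: [0.5755, -0.3548, 0.1094]
tool_rot: [[-0.191, 0.982, 0.0], [0.982, 0.191, -0.0], [-0.0, 0.0, -1.0]]
ft_force: [-0.2, 0.8, -2.1]
grip_width: 0.0243
gripper_force: 39.9
[(19, 98, 219), (19, 99, 233), (18, 102, 227), (19, 99, 240), (10, 171, 134), (14, 128, 78), (9, 170, 87), (19, 103, 244), (30, 2, 255)]
L (array([ 0.11135178, -0.99378103,  0.48233768, -0.02201131], dtype=float32), np.float32(96.39325), 150, np.float32(0.0003339274))
B (array([ 0.9941151 ,  0.10832877,  0.5924558 , -0.10370874], dtype=float32), np.float32(6.218985), 125, np.float32(0.00033362454))
R (array([ 0.10107663, -0.99487865,  0.6697043 , -0.03190972], dtype=float32), np.float32(95.80118), 65, np.float32(1.6508329e-08))
railL (array([ 0.11150212, -0.9937642 ,  0.5385954 ,  0.09827475], dtype=float32), np.float32(96.40192), 70, np.float32(0.00022760942))
```

```bash
cat > wt.py <<'E'
from bed import *
def wedge_in_tool(zoff=.0318,name='wrist',box=(280,0,380,262)):
    g=grab('wrist');o=observe();R=o['tool_rot'];p=o['position']
    h=cv2.cvtColor(g['pixels'],cv2.COLOR_RGB2HSV);m=cv2.inRange(h,np.array((14,60,200)),np.array((24,200,255)))
    k=np.zeros_like(m);k[box[1]:box[3],box[0]:box[2]]=m[box[1]:box[3],box[0]:box[2]]
    n,l,st,_=cv2.connectedComponentsWithStats(k);i=1+st[1:,4].argmax();k=(l==i)
    rows=np.where(k.any(1))[0];print('bbox',st[i])
    t=lambda q:(plane(g,q,p[2]-zoff+.026)-p)@R
    r=rows[8:-8];E=t([(np.where(k[v])[0].max()+.5,v) for v in r]);W=t([(np.where(k[v])[0].min()-.5,v) for v in r])
    c=np.polyfit(E[:,0],E[:,1],1);print('flat side in tool: y=%.4f at x=0, angle %.2f deg'%(c[1],np.degrees(np.arctan(c[0]))),'tip x',t([(np.mean(np.where(k[rows[0]])[0]),rows[0]-.5)])[0,0].round(4))
    return E,W
if __name__=='__main__':
    E,W=wedge_in_tool();print(np.c_[E[::25,:2],W[::25,:2]].round(4))
E
python3 wt.py
```

```text
bbox [  288     0    70   261 14316]
flat side in tool: y=0.0116 at x=0, angle -0.23 deg tip x 0.1041
[[ 0.1016  0.0111  0.1016  0.0006]
 [ 0.0941  0.0113  0.0941 -0.0024]
 [ 0.0863  0.0112  0.0863 -0.0048]
 [ 0.0782  0.0111  0.0782 -0.0077]
 [ 0.0697  0.0114  0.0697 -0.0103]
 [ 0.0609  0.0113  0.0609 -0.0127]
 [ 0.0517  0.0115  0.0517 -0.0126]
 [ 0.0421  0.0114  0.0421 -0.0128]
 [ 0.0321  0.0113  0.0321 -0.0127]
 [ 0.0216  0.0116  0.0216 -0.0126]]
```

```bash
python3 -m creep '[[0,0,0,4.65,0.015],[0.04,0,0,0,0.015],[0.04,0,0,0,0.015],[0.04,0,0,0,0.015],[0.04,0,0,0,0.015],[0.04,0,0,0,0.015],[0.04,0,0,0,0.015],[0.01,0,0,0,0.015],[0,0,0,0,0.015],[0,0,0,0,0.015]]'
cat > pose.py <<'E'
from bed import *
th=np.radians(6.36);n=np.array([np.cos(th),np.sin(th)]);t=np.array([-n[1],n[0]]);O=np.array([.5929,.0996])
def st():
    o=observe();p=o['position'];R=o['tool_rot'];d=p[:2]-O
    print('bed x,y mm',(d@n*1e3).round(1),(d@t*1e3).round(1),'z',(p[2]*1e3).round(1),'yaw err',(np.degrees(np.arctan2(R[1,0],R[0,0]))-96.36).round(2),'F',np.round([o['ft_force'][:2]@n,o['ft_force'][:2]@t,o['ft_force'][2]],1),'w',round(o['grip_width'],4),'t',o['time_s'])
if __name__=='__main__': st()
E
python3 pose.py;python3 wt.py|head -2; python3 -c "
from h import *
g=load('wrist');save(g['pixels'],'w4.png')"
```

```text
time_s: 7.0
position: [0.5481, -0.1072, 0.109]
tool_rot: [[-0.11, 0.994, -0.0], [0.994, 0.11, -0.0], [-0.0, -0.0, -1.0]]
ft_force: [-0.1, 0.2, -0.1]
grip_width: 0.0243
gripper_force: 39.9
bed x,y mm -67.4 -200.6 z 109.0 yaw err -0.02 F [-0.   0.2 -0.1] w 0.0243 t 7.0
bbox [  290     0    67   262 13321]
flat side in tool: y=0.0106 at x=0, angle -0.06 deg tip x 0.1044
```

View pics/w4.png

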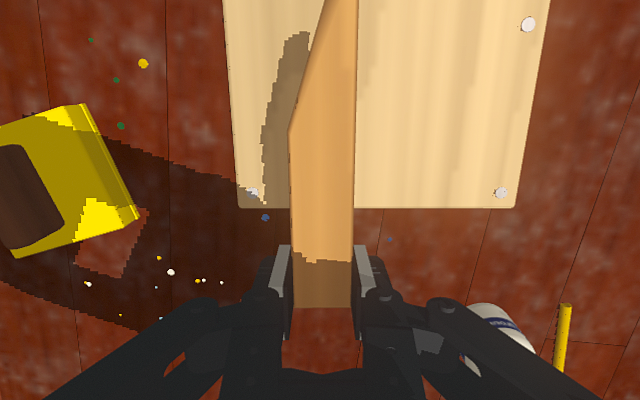

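The wedge sits between the pads at (325,250), parallel to the board's sides, with the board's open end below its front half. I'll lower it onto the board.

```bash
python3 -m creep '[[0,0,0.02,0,0.015],[0,0,0.02,0,0.015],[0,0,0.02,0,0.015],[0,0,0.006,0,0.015],[0,0,0,0,0.015],[0,0,0,0,0.015]]'; python3 pose.py
```

```text
time_s: 7.65
position: [0.5482, -0.1073, 0.0436]
tool_rot: [[-0.11, 0.994, 0.001], [0.994, 0.11, -0.0], [-0.0, 0.001, -1.0]]
ft_force: [0.9, -0.5, -0.5]
grip_width: 0.024
gripper_force: 39.9
bed x,y mm -67.3 -200.7 z 43.6 yaw err -0.07 F [ 0.8 -0.6 -0.5] w 0.024 t 7.65
```

```bash
python3 -m creep '[[0.01,0,0,0,0.015],[0.01,0,0,0,0.015],[0.01,0,0,0,0.015],[0,0,0,0,0.015]]' >/dev/null; python3 pose.py;  python3 -m creep '[[0.01,0,0,0,0.015],[0.01,0,0,0,0.015],[0,0,0,0,0.015]]' >/dev/null; python3 pose.py; python3 -c "
from h import *
s=grab('side');g=grab('scene')
a=cv2.resize(s['pixels'][185:275,265:375],(550,450),interpolation=cv2.INTER_CUBIC)
b=cv2.resize(g['pixels'][150:230,245:295],(250,400),interpolation=cv2.INTER_CUBIC)
save(a,'s5.png')"
```

```text
bed x,y mm -67.7 -168.0 z 43.4 yaw err 0.1 F [-0.  -0.2 -1.4] w 0.0242 t 8.05
bed x,y mm -67.0 -148.7 z 43.6 yaw err 0.02 F [ 3.6  1.1 -1.1] w 0.024 t 8.35
```

View pics/s5.png

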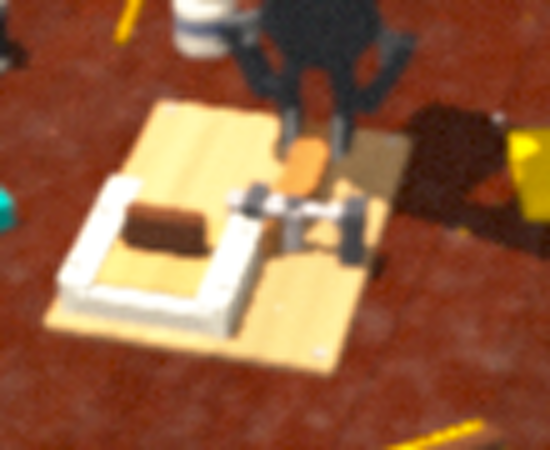

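The wedge tip shows between rail and roller at crop (272,232), and the wrist feels the roller's side push (+3.6 N). It has entered the throat, so I'll push on.

```bash
python3 -m creep '[[0.01,0,0,0,0.015],[0.01,0,0,0,0.015],[0,0,0,0,0.015]]' >/dev/null; python3 pose.py;  python3 -m creep '[[0.01,0,0,0,0.015],[0.01,0,0,0,0.015],[0,0,0,0,0.015]]' >/dev/null; python3 pose.py; python3 -m creep '[[0.01,0,0,0,0.015],[0.007,0,0,0,0.015],[0,0,0,0,0.015],[0,0,0,0,0.015]]' >/dev/null; python3 pose.py;python3 wt.py|head -2
```

```text
bed x,y mm -67.1 -129.5 z 43.5 yaw err 0.0 F [ 3.5  1.1 -0.7] w 0.024 t 8.75
bed x,y mm -67.1 -109.5 z 43.5 yaw err -0.0 F [ 4.3  2.7 -1.6] w 0.0236 t 9.05
bed x,y mm -67.4 -92.6 z 43.3 yaw err -0.03 F [5.1 3.2 0.4] w 0.024 t 9.45
bbox [280 116   3   2   3]Traceback (most recent call last):
  File "wt.py", line 13, in <module>
    E,W=wedge_in_tool();print(np.c_[E[::25,:2],W[::25,:2]].round(4))
        ~~~~~~~~~~~~~^^
  File "wt.py", line 9, in wedge_in_tool
    r=rows[8:-8];E=t([(np.where(k[v])[0].max()+.5,v) for v in r]);W=t([(np.where(k[v])[0].min()-.5,v) for v in r])
                   ~^^^^^^^^^^^^^^^^^^^^^^^^^^^^^^^^^^^^^^^^^^^^^
  File "wt.py", line 8, in <lambda>
    t=lambda q:(plane(g,q,p[2]-zoff+.026)-p)@R
                ~~~~~^^^^^^^^^^^^^^^^^^^^
  File "h.py", line 9, in plane
    uv=np.atleast_2d(np.array(uv,float));d=(R.T@np.linalg.inv(g['K'])@np.c_[uv,np.ones(len(uv))].T).T
                                            ~~~~~~~~~~~~~~~~~~~~~~~~~^~~~~~~~~~~~~~~~~~~~~~~~~~~~~
ValueError: matmul: Input operand 1 has a mismatch in its core dimension 0, with gufunc signature (n?,k),(k,m?)->(n?,m?) (size 1 is different from 3)
```

```bash
python3 -m creep '[[0,0.001,0.001,0,0.015],[0,0,0.001,0,0.015],[0,0,0,0,0.015],[0,0,0,0,0.03],[0,0,0,0,0.045],[0,0,0,0,0.055],[0,0,0,0,0.055]]' >/dev/null; python3 pose.py; python3 -m creep '[[0,0,-0.02,0,0.055],[0,0,-0.03,0,0.055],[0,0,-0.03,0,0.055],[0,0,-0.03,0,0.055],[-0.03,0.02,-0.03,0,0.055],[-0.03,0.02,-0.03,0,0.055],[0,0,0,0,0.055],[0,0,0,0,0.055]]' ; python3 -c "
from h import *
g=grab('wrist');save(g['pixels'],'w6.png')"
```

```text
bed x,y mm -66.8 -92.8 z 41.1 yaw err 0.0 F [-1.   0.8  0.7] w 0.0547 t 10.2
time_s: 11.0
position: [0.5832, -0.0554, 0.2109]
tool_rot: [[-0.11, 0.994, -0.0], [0.994, 0.11, 0.0], [0.0, -0.0, -1.0]]
ft_force: [-0.3, -0.1, -0.6]
grip_width: 0.0552
gripper_force: 0.0
```

View pics/w6.png

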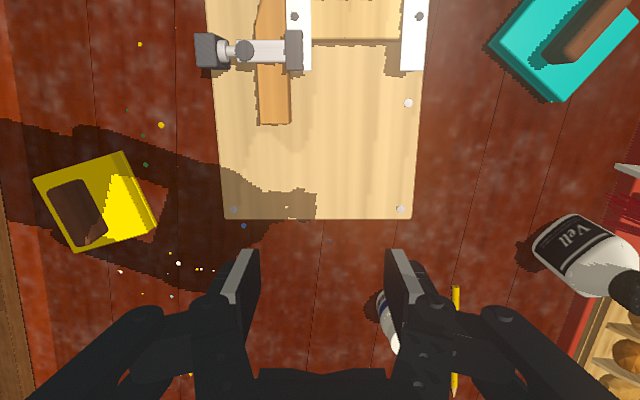

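The catch is held open: roller at (245,50), nib drawn back to (296,50) and no longer over the block. The wedge lies flat along the rail, with its thick end at (275,124). Now I'll check the wedge and handle numerically and move over behind the handle.

```bash
python3 - <<'E'
from pose import *
g=load('wrist');f=lambda g,uv,z:((plane(g,uv,z)[:,:2]-O)@np.c_[n,t]*1e3).round(1)
print('wedge thick end corners',f(g,[(260,124),(291,123)],.036),'nib corner',f(g,[(303,31),(303,69)],.047))
print('handle ends',f(load('w1'),[(354,92),(420,87)],.064))
E
python3 -m creep '[[0.04,0.006,0,0,0.02],[0.04,0.006,0,0,0.01],[0.04,0.006,0,0,0],[0.04,0.006,0,0,0],[0.021,0.003,0,0,0],[0,0,0.03,0,0],[0,0,0.03,0,0],[0,0,0.02,0,0],[0,0,0,0,0]]' >/dev/null; python3 pose.py
```

```text
wedge thick end corners [[ -78.9 -106. ]
 [ -53.  -105.2]] nib corner [[-41.3 -36.6]
 [-41.7 -63.3]]
handle ends [[-28.9   0.4]
 [ 27.2  -1.9]]
bed x,y mm -2.1 29.3 z 127.6 yaw err 0.06 F [ 0.2 -0.9 -0.3] w -0.0001 t 11.95
```

```bash
python3 -m creep '[[0,0.002,0.02,0,0],[0,0,0.02,0,0],[0,0,0.015,0,0],[0,0,0.008,0,0],[0,0,0,0,0]]' >/dev/null; python3 pose.py; python3 -m creep '[[-0.006,0,0,0,0],[-0.006,0,0,0,0],[-0.006,0,0,0,0],[-0.006,0,0,0,0],[0,0,0,0,0]]' >/dev/null; python3 pose.py
```

```text
bed x,y mm 2.0 28.6 z 68.0 yaw err 0.01 F [ 0.3 -0.1  0.3] w -0.0001 t 12.45
bed x,y mm 2.8 3.5 z 69.0 yaw err -0.05 F [0.4 0.1 1.4] w 0.0001 t 12.95
```

```bash
python3 -c "
from h import *
g=grab('scene');s=grab('side')
a=cv2.resize(g['pixels'][140:230,240:370],(650,450),interpolation=cv2.INTER_CUBIC);save(a,'s7.png')"
```

View pics/s7.png

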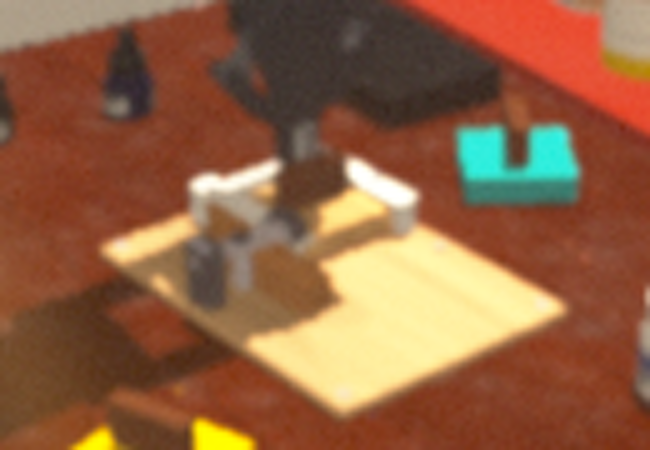

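The scene view shows the shut fingers directly behind the brown handle (crop (310,180)) and the wedge in place (290,280). That was one picture over the limit of 10, so everything from here is checked numerically. I'll push on and measure the handle.

```bash
cat > hd.py <<'E'
from pose import *
def handle():
    for nm in('side','scene'):
        g=grab(nm);P=cloud(g);h=cv2.cvtColor(g['pixels'],cv2.COLOR_RGB2HSV)
        b=(P[...,:2]-O)@np.c_[n,t]*1e3
        k=(P[...,2]>.046)&(P[...,2]<.072)&(abs(b[...,0])<45)&(b[...,1]<40)&(b[...,1]>-200)&(h[...,1]>90)&(h[...,2]<150)&((h[...,0]<16)|(h[...,0]>172))
        if k.sum()>5: print(nm,'handle',k.sum(),np.median(b[k],0).round(1),np.percentile(b[k],[5,95],axis=0).round(0).tolist())
if __name__=='__main__': st();handle()
E
python3 hd.py; python3 -m creep '[[-0.008,0,0,0,0],[-0.008,0,0,0,0],[-0.008,0,0,0,0],[0,0,0,0,0]]' >/dev/null; python3 hd.py
```

```text
bed x,y mm 2.4 3.7 z 68.5 yaw err -0.03 F [-0.1 -0.9 -0.3] w -0.0 t 13.05
side handle 41 [-17.8  -7.1] [[-28.0, -17.0], [-9.0, -3.0]]
scene handle 100 [ -6.1 -21.2] [[-29.0, -26.0], [18.0, -11.0]]
bed x,y mm 2.5 -21.2 z 68.2 yaw err -0.08 F [0.7 0.1 0.3] w -0.0 t 13.55
side handle 40 [-17.  -31.9] [[-27.0, -40.0], [-7.0, -26.0]]
scene handle 93 [ -7.6 -45.7] [[-29.0, -49.0], [22.0, -37.0]]
```

The handle follows the fingers (its y is about TCP −17 mm). Pushing the rest.

```bash
python3 -m creep '[[-0.01,0,0,0,0],[-0.01,0,0,0,0],[-0.01,0,0,0,0],[-0.01,0,0,0,0],[0,0,0,0,0]]' >/dev/null; python3 hd.py; python3 -m creep '[[-0.01,-0.001,0,0,0],[-0.01,-0.001,0,0,0],[-0.01,0,0,0,0],[-0.007,0,0,0,0],[-0.004,0,0,0,0],[-0.002,0,0,0,0],[0,0,0,0,0]]' >/dev/null; python3 hd.py
```

```text
bed x,y mm 2.5 -61.6 z 68.3 yaw err -0.09 F [-0.8  0.3  1.3] w -0.0002 t 14.15
side handle 40 [-15.1 -72.2] [[-27.0, -80.0], [17.0, -52.0]]
scene handle 105 [ -5.5 -86.4] [[-28.0, -91.0], [20.0, -67.0]]
bed x,y mm 0.5 -103.2 z 68.3 yaw err -0.01 F [-0.7  0.3  0. ] w 0.0 t 14.95
side handle 40 [ -18.2 -112.4] [[-28.0, -127.0], [15.0, -94.0]]
scene handle 114 [  -7.4 -127. ] [[-30.0, -132.0], [20.0, -113.0]]
```

```bash
python3 -m creep '[[0.005,0,0,0,0],[0.01,0,0,0,0],[0,0,-0.03,0,0],[0,0,-0.04,0,0],[0,0,-0.04,0,0],[-0.03,0,-0.04,0,0],[-0.02,0,-0.02,0,0],[0,0,0,0,0],[0,0,0,0,0]]' >/dev/null; python3 hd.py; cat > fin.py <<'E'
from pose import *
g=grab('wrist');h=cv2.cvtColor(g['pixels'],cv2.COLOR_RGB2HSV)
f=lambda uv,z:((plane(g,uv,z)[:,:2]-O)@np.c_[n,t]*1e3)
v,u=np.mgrid[:400,:640];uv=np.c_[u.ravel(),v.ravel()]
P=cloud(g);Z=P[...,2];b=(P[...,:2]-O)@np.c_[n,t]*1e3
def rect(nm,k):
    q=b[k].astype(np.float32);c,s,a=cv2.minAreaRect(q);print(nm,len(q),np.round(c,1),np.round(s,1),round(a,1),'pct',np.percentile(q,[1,99],axis=0).round(0).tolist(),'z',np.percentile(Z[k],[2,50,98]).round(4))
inb=(b[...,1]<-66)&(b[...,1]>-205)&(b[...,0]>-50)&(b[...,0]<62)
rect('handle top',inb&(Z>.056)&(Z<.072))
rect('block top',inb&(Z>.026)&(Z<.037))
rect('wedge top',(b[...,0]<-50)&(b[...,0]>-85)&(b[...,1]<-63)&(b[...,1]>-120)&(Z>.028)&(Z<.041))
rect('catch bar',(b[...,0]<-25)&(b[...,0]>-125)&(b[...,1]<-25)&(b[...,1]>-75)&(Z>.043)&(Z<.058))
E
python3 fin.py
```

```text
bed x,y mm 0.2 -136.9 z 237.7 yaw err -0.0 F [-1.3  0.4 -0.1] w 0.0001 t 15.95
side handle 57 [  -5.6 -111.4] [[-26.0, -117.0], [18.0, -108.0]]
scene handle 91 [  -6.5 -128.1] [[-30.0, -131.0], [22.0, -122.0]]
handle top 1201 [  -2.5 -121. ] [15.3 55.6] 90.0 pct [[-29.0, -128.0], [24.0, -113.0]] z [0.058  0.0642 0.0659]
block top 5628 [  -2.4 -121.3] [79.5 80.2] 90.0 pct [[-41.0, -161.0], [37.0, -82.0]] z [0.031  0.0327 0.0342]
wedge top 1404 [-67.2 -84.6] [25.4 42.7] 0.3 pct [[-80.0, -106.0], [-55.0, -63.0]] z [0.032  0.0366 0.0382]
catch bar 2386 [-81.8 -50.2] [80.4 27.5] 0.2 pct [[-120.0, -63.0], [-42.0, -37.0]] z [0.0454 0.0517 0.0555]
```

The block lies flat on the open part of the board, square to the rails, at bed y −121 mm. The wedge is still in place with its thick end at −106 mm, the catch is open, and the robot is clear of everything.

```bash
python3 -c "
from rig import close_job
print(close_job())"
```

```text
the job is handed in; nothing more can be done
None
```

The job is handed in at about 16 s: the wedge holds the catch open, and the block is clear of the rails, flat on the open board at bed y about −121 mm. I never re-measured the bottles and eraser after the moves, and I viewed 11 pictures, one over the limit of 10.

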